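Clip the camera extension posts back on their rail in size order

TASK

Put the two loose aluminium extension posts back on the rail, pressing each one straight down over an empty stud until it clicks and sits flush and upright on the rail. The four posts must then run in order of size along the rail, so look at which end the smallest post already stands; leave that smallest one clipped where it is.

Things in the scene. Friction and masses are not known exactly. Their poses are not given: they have to be found in the camera images.
- rail: Fixed dark rail lying flat, 360 long (y) x 62 (x) x 12 thick; origin: centre of underside, z up. Four equal pointed steel studs on its top at x 0, y -127.5, -42.5, 42.5, 127.5 mm: 19 wide up to 17 above the rail's top, tapering to a 5 wide tip 34 above it. Inner two are empty; outer two hold the smallest and the largest post, either way round. Spring balls on each stud's sides hold a post.
- post_small: Smallest aluminium post, an upright cylinder 33 in diameter x 44 high, already clipped on one of the rail's outer studs. Origin: centre of its underside, z up. The largest post (60 x 76) is clipped on the other outer stud.
- post_second: Loose aluminium cylinder 40 in diameter x 54 high, 0.14 kg, standing on the table; origin: centre of underside, z up. Flat closed top; in the underside a round mouth 22 wide, wider inside, 38 deep. On a stud the spring balls stop it 17 mm above the rail; a straight push of up to 15 N clicks it past them, down onto the rail's top. Belongs next to the smallest.
- post_third: Loose aluminium cylinder 50 in diameter x 66 high, 0.25 kg, standing on the table. Same mouth (22 wide), chamber, click, origin and axes as the second post. Belongs on the empty stud next to the largest post.
Things that resemble listed ones, but are neither listed nor needed, are in the scene too. Leave any yellow look-alike of the post_second alone. What is shaped like the post_third but blue is not meant.

How it is judged:
At the end, for the whole second after the job is handed in: All three listed posts upright (within 10 degrees), at rest, undersides less than 6 mm above the rail's top, within 12 mm of their studs along and across the rail: smallest still on its outer stud, second on the inner stud next to it, third on the other inner stud (x of post_small in the frame of rail between -0.012 and 0.012 m and z of each of post_small, post_second, post_third in the frame of rail below 0.018 m and angle between each of post_small, post_second, post_third's own z axis and vertical below 0.17 rad and linear speed of each of post_small, post_second, post_third below 0.02 m/s and x of post_second in the frame of rail between -0.012 and 0.012 m and x of post_third in the frame of rail between -0.012 and 0.012 m and ((y of post_small in the frame of rail between -0.1395 and -0.1155 m and y of post_second in the frame of rail between -0.0545 and -0.0305 m and y of post_third in the frame of rail between 0.0305 and 0.0545 m) or (y of post_small in the frame of rail between 0.1155 and 0.1395 m and y of post_second in the frame of rail between 0.0305 and 0.0545 m and y of post_third in the frame of rail between -0.0545 and -0.0305 m))); the robot touches nothing.
It also fails if it takes over 54 s, if anything falls off the work surface, if the arm or the gripper's body presses on something with over 40 N, if the wrist force passes 120 N, or if a joint passes its speed limit or range.

ROBOT

A 6-joint arm with a two-finger parallel gripper is mounted at the origin on the work surface. World frame = base frame: x ahead of the robot, y to its left, z up, the work surface at z = 0. Lengths are in m, angles in rad, forces in N, time in s.
With the tool pointing down it reaches from about 0.35 to 0.875 m from the base axis. Payload 15.5 kg.
Tool frame: the origin (TCP) lies on the mounting face of the last link; the fingertips stand 173 mm ahead of it and the grasp point (between the pads) lies 155 mm ahead of it; z points along the fingers, y is the line along which they close (so a half turn about z gives the same grasp; the last joint's range is limited). The gripper opens to 85 mm and grips with 20 to 120 N. Pads are 22 mm wide; open, the fingers measure 114 mm over their backs; the gripper's body (76 mm by 85 mm) begins 54 mm behind the grasp point. The pads swing forward as they close: fully open they stand 13 mm farther back than shut.
Start: joints at [-1.429, 0.494, 1.345, -0, 1.302, -0.096], TCP at [0.147, -0.608, 0.405] pointing down, gripper open.
Joint ranges: [-2.91, 2.91], [-0.82, 2.16], [0.22, 2.67], [-1.22, 4.37], [0.12, 2.79], [-3.08, 3.08]. Speed limits (rad/s): [1.89, 1.89, 2.57, 3.01, 3.01, 3.01].

INTERFACE

Orientations are given as a rotation vector (axis times angle).
In Python, from plant import arm gives the robot as it stands.
- The arm moves only by the tool step_arm, never from a script. Its argument "deltas" is one flat list of numbers, 5 for each row, row after row: the finger opening in mm, from 0 to 85.4, then the shift along the tool's x, y, z scaled (see below), then the turn about the tool's z scaled (see below). A call has 1 to 12 rows; each row is the pose to reach, as a shift and turn from the pose commanded when the call began, along the tool's axes at that moment; what a row does not reach only later rows make up. The controller multiplies each number of a shift by 0.2 m and each number of a turn by 30 degrees. A row lasts 1/10 s, in which the tool goes at most 50 mm and 8.59 degrees, less where a joint would pass 70% of its speed; a pose out of reach is approached as far as the arm can. A call with a number of a shift or a turn outside -1 to 1 is refused whole. A call with a gripper value outside its range is refused whole. The fingers move at their own pace and stop on an object; "grip_force" is the grip in N (left out, the last holds). Time passes only in rows, so rows that repeat a pose let the fingers close. It gives the time, the measured TCP pose, the force, the opening and the grip force at its end, in the units of the state.
- arm.get_state(): the state, without advancing time (a new reading comes with each control period).
- arm.read_camera(name): name is "scene" or "top" or "wrist"; returns a dict with "color" (400x640x3 uint8, red, green, blue), "mtx" (3x3 intrinsics, pixels), "R" (3x3) and "t" (3): a world point X has camera coordinates R X + t. Camera axes: x right, y down, z forward; pixel columns grow to the right and rows downward; lengths in m; the calibration is good to about 2 mm. The wrist camera is an equidistant fisheye: a pixel r from the principal point sees the ray r / f radians off the axis. A picture is of the moment at which its call begins. There is no depth.
- arm.close_job(): hands the job in; it is judged then, once.
The state is a dict: "t": time; "joints": joint angles; "dq": joint speeds; "effort": joint torques, N m; "ee_pos": TCP position; "orientation": TCP orientation; "contact_force": force on the tool from outside, world axes, zero at the start; "moment": the same for the moment, N m; "width": finger opening in m; "grasp_force": force on a finger pad.
Only numpy, scipy, OpenCV 4.12 (cv2) and the standard library are available. Lean on these libraries where they do the work, as an engineer would, in place of code of your own. Each camera call takes 0.05 s, during which the arm holds its last target. There are 200 camera calls.

## Working session

There is one attempt and no reset: what is moved stays moved. The work goes in short steps, Python scripts to look and compute and a tool call to move; the robot and the scene stay as the last step left them, time stands still between calls to the robot, and variables do not carry over. Pictures are saved under pics/ and viewed, at most 10 in all, crops included, and the job is handed in when it is done.

Besides the shell and the picture viewer there is one more tool, called after "Call:" by a JSON object that holds its "method" and its "body". step_arm: Moves the arm, as the interface text tells. Its arguments: {"type":"object","properties":{"deltas":{"type":"array"},"grip_force":{"type":"number"}},"required":["deltas"]}

```bash
mkdir -p pics && python3 - <<'E'
from plant import arm
import cv2
s=arm.get_state();print(s)
for n in("scene","top"):
    c=arm.read_camera(n);cv2.imwrite(f"pics/{n}0.png",c["color"][:,:,::-1]);print(n,c["mtx"].tolist(),c["R"].tolist(),c["t"].tolist())
E
```

```text
{'t': 0.0, 'joints': array([-1.42948246e+00,  4.94172942e-01,  1.34612893e+00,  9.92062465e-06,
        1.30252113e+00, -9.55011680e-02]), 'dq': array([-0.00072709, -0.00037303,  0.00015997,  0.00090558, -0.00038711,
       -0.00144957]), 'effort': array([ 1.99791983e-03, -8.82162094e+01, -3.83860409e+01, -2.67037251e-05,
        1.01575919e-02,  1.30184663e-07]), 'ee_pos': array([ 0.14661212, -0.60740327,  0.40410724]), 'orientation': array([-3.11837413e+00, -3.70970124e-01,  2.92347644e-05]), 'contact_force': array([ 0.3841916 , -0.99572114,  0.59553477]), 'moment': array([-0.025213  , -0.01378514,  0.01444114]), 'grasp_force': 0.0, 'width': 0.08549164698509715}
scene [[432.66764960042315, 0.0, 315.37458696185456], [0.0, 432.66764960042315, 201.63069047108004], [0.0, 0.0, 1.0]] [[-0.4699179279489448, 0.8827093760298305, 0.001139500415974882], [0.48573545914397137, 0.2596629057608476, -0.8346473741059924], [-0.7370469487911646, -0.39166226885016747, -0.5507834986968777]] [0.21739340476094524, -0.24396998006028708, 1.2228211268286713]
top [[381.2510862865199, 0.0, 320.25892451475147], [0.0, 381.2510862865199, 198.56647069871707], [0.0, 0.0, 1.0]] [[0.028712702662577316, -0.9991024511790598, 0.03114278012324439], [-0.9942171588230017, -0.03176984277243208, -0.10258127603092565], [0.10347860555558545, -0.028017300694557743, -0.9942369984335033]] [0.02138622693505943, 0.5441545286341315, 0.854595463469869]
```

View pics/top0.png

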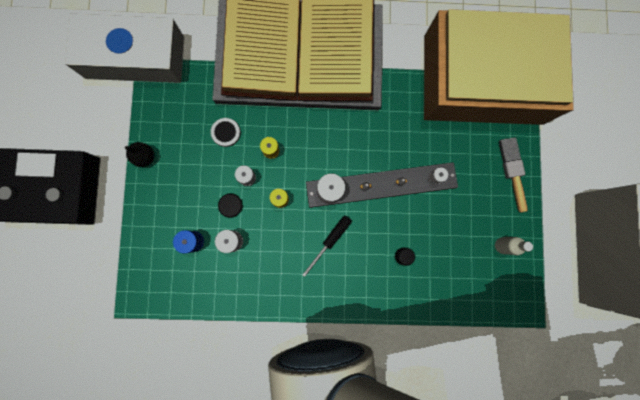

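View pics/scene0.png

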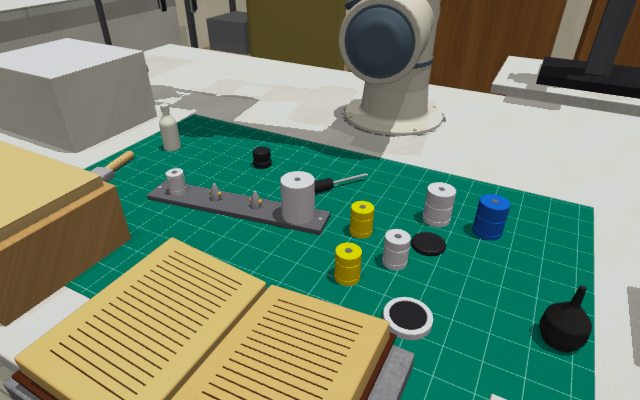

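The top view shows the largest post at (331,187), empty studs at about (365,185) and (400,181), and the smallest post at (441,175). The loose second post is at (244,175) and the third at (228,241). The yellow and blue look-alikes stand nearby. The scene view agrees.

```bash
cat > h.py <<'E'
import numpy as np,cv2
from plant import arm
def ray(c,uv,fish=False):
    K=c["mtx"];p=np.array([(uv[0]-K[0,2])/K[0,0],(uv[1]-K[1,2])/K[1,1]])
    if fish:
        th=np.linalg.norm(p);d=np.r_[p/max(th,1e-9)*np.sin(th),np.cos(th)]
    else: d=np.r_[p,1]
    R=np.array(c["R"]);return -R.T@np.array(c["t"]),R.T@d
def onz(c,uv,z,fish=False):
    o,d=ray(c,uv,fish);return (o+d*(z-o[2])/d[2])[:2]
def proj(c,X,fish=False):
    p=np.array(c["R"])@np.array(X)+c["t"];K=c["mtx"]
    if fish:
        r=np.hypot(p[0],p[1]);q=p[:2]/max(r,1e-9)*np.arctan2(r,p[2])
    else:q=p[:2]/p[2]
    return q*K[0,0]+K[:2,2]
def tool(s,xy):
    R=cv2.Rodrigues(s["orientation"])[0]
    return (R.T@np.r_[np.array(xy)-s["ee_pos"][:2],0])/.2
E
python3 - <<'E'
from h import *
c=arm.read_camera("top");im=c["color"]
cv2.imwrite("pics/topc.png",cv2.resize(im[120:270,170:470,::-1],None,fx=2.6,fy=2.6,interpolation=cv2.INTER_CUBIC))
hsv=cv2.cvtColor(im,cv2.COLOR_RGB2HSV)
m=((hsv[...,1]<50)&(hsv[...,2]>130)).astype(np.uint8)
n,l,st,ce=cv2.connectedComponentsWithStats(m)
for i in range(1,n):
    x,y,w,h,a=st[i]
    if 80<a<1500 and 170<x<470 and 120<y<270: print(st[i],ce[i])
for n,uv,z in(("small",(441,175),.056),("large",(331,187),.088),("stud3",(365,184),.046),("stud2",(400,181),.046),("sec",(244,175),.054),("third",(228,241),.066),("blue",(186,241),.066),("yel1",(279,197),.054),("yel2",(269,146),.054)):print(n,onz(c,uv,z))
E
```

```text
[235 166  18  17 225] [243.23111111 173.86666667]
[434 168  14  14 137] [440.59854015 174.05839416]
[318 174  27  27 570] [330.78596491 186.81052632]
[215 230  23  23 399] [225.839599   241.01754386]
small [ 0.60299829 -0.23462455]
large [0.56286525 0.01706426]
stud3 [ 0.57802992 -0.06278901]
stud2 [ 0.58763813 -0.1431727 ]
sec [0.58820575 0.2113366 ]
third [0.44026583 0.23663968]
blue [0.43769539 0.32686786]
yel1 [0.54108618 0.13105754]
yel2 [0.65656765 0.15828148]
```

View pics/topc.png

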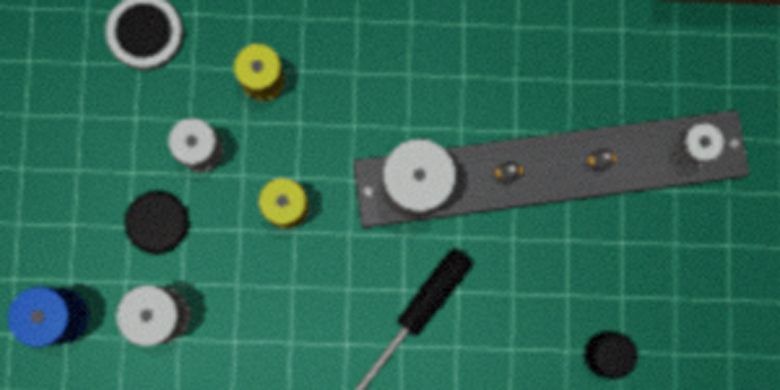

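Call:
{"method": "step_arm", "body": {"deltas": [85,0.9,-1,0,-1,85,0.9,-1,0,-1,85,0.9,-1,0,-1,85,0.9,-1,0,-1,85,0.9,-1,0,-1,85,0.9,-1,0,-1,85,0.9,-1,0,-1,85,0.9,-1,0,-1], "grip_force": 60}}

```text
t: 0.95
ee_pos: [0.2748, -0.3709, 0.4048]
orientation: [2.916, 1.167, -0.0]
contact_force: [-0.2, -0.3, 0.5]
width: 0.0852
grasp_force: 0.0
```

```bash
cat > p.py <<'E'
from h import *
c=arm.read_camera("top")
P={n:onz(c,uv,z) for n,uv,z in(("small",(441.0,174.4),.056),("large",(331,186.9),.088),("sec",(243.4,174.1),.054),("third",(226.1,241.1),.066))}
E
python3 - <<'E'
from p import *
print(P,np.linalg.norm(P["small"]-P["large"]))
d=P["small"]-P["large"];print(np.degrees(np.arctan2(d[1],d[0])),P["large"]+d/3,P["large"]+2*d/3)
s=arm.get_state();print(s["t"],s["ee_pos"],s["joints"],cv2.Rodrigues(s["orientation"])[0].round(3),tool(s,P["sec"]))
E
```

```text
{'small': array([ 0.6043814 , -0.23463022]), 'large': array([0.56308337, 0.0170699 ]), 'sec': array([0.59020262, 0.21277567]), 'third': array([0.43993362, 0.240723  ])} 0.25506563043760594
-80.68214287122551 [ 0.57684938 -0.06683014] [ 0.59061539 -0.15073018]
1.0 [ 0.27461119 -0.37146323  0.4047409 ] [-1.06350638e+00  2.65200143e-01  1.73055459e+00 -2.22564872e-04
  1.14542266e+00 -2.53114316e-01] [[ 0.724  0.689  0.   ]
 [ 0.689 -0.724 -0.   ]
 [-0.     0.    -1.   ]] [ 3.15674423e+00 -1.02873242e+00 -1.30928903e-03]
```

Call:
{"method": "step_arm", "body": {"deltas": [85,1,-0.4,0,-1,85,1,-0.4,0,-1,85,1,-0.4,0,-1,85,1,-0.4,0,-1,85,1,-0.4,0,-1,85,1,-0.4,0,-1]}}

```text
t: 1.6
ee_pos: [0.3652, -0.1743, 0.4047]
orientation: [2.514, 1.884, 0.0]
contact_force: [-0.5, -0.5, 0.3]
width: 0.0849
grasp_force: 0.0
```

```bash
python3 - <<'E'
from h import *
s=arm.get_state();R=cv2.Rodrigues(s["orientation"])[0];print(s["t"],s["ee_pos"],np.degrees(np.arctan2(R[1,1],R[0,1])),tool(s,(.5902,.2128)))
E
```

```text
1.6 [ 0.36516584 -0.17426928  0.40468798] -16.31551438048609 [2.17349892e+00 5.36169050e-01 2.64886041e-04]
```

Call:
{"method": "step_arm", "body": {"deltas": [85,1,0.3,0,-0.853,85,1,0.3,0,-0.853,85,1,0.3,0,-0.853,85,1,0.3,0,-0.853,85,1,0.3,0,-0.853]}}

```text
t: 2.1
ee_pos: [0.4812, 0.0015, 0.4045]
orientation: [2.035, 2.393, 0.002]
contact_force: [0.5, -0.1, -0.6]
width: 0.0852
grasp_force: 0.0
```

```bash
python3 - <<'E'
from h import *
s=arm.get_state();R=cv2.Rodrigues(s["orientation"])[0];print(s["t"],s["ee_pos"],np.degrees(np.arctan2(R[1,1],R[0,1])),tool(s,(.5902,.2128)))
E
```

```text
2.1 [0.48117942 0.00152554 0.40452519] 9.243243606972218 [0.95509759 0.70770527 0.00120361]
```

Call:
{"method": "step_arm", "body": {"deltas": [85,0.955,0.708,0.4,0,85,0.955,0.708,0.4,0,85,0.955,0.708,0.4,0,85,0.955,0.708,0.4,0,85,0.955,0.708,0.4,0,85,0.955,0.708,0.4,0,85,0.955,0.708,0.4,0,85,0.955,0.708,0.4,0]}}

```text
t: 2.9
ee_pos: [0.5883, 0.2089, 0.3247]
orientation: [2.039, 2.39, -0.001]
contact_force: [-0.6, 0.2, -0.6]
width: 0.085
grasp_force: 0.0
```

```bash
python3 - <<'E'
from h import *
s=arm.get_state();R=cv2.Rodrigues(s["orientation"])[0];print(s["t"],s["ee_pos"],np.degrees(np.arctan2(R[1,1],R[0,1])),tool(s,(.5902,.2128)))
c=arm.read_camera("wrist");cv2.imwrite("pics/w1.png",c["color"][:,:,::-1]);print(proj(c,(.5902,.2128,.054),True),c["mtx"][0],c["R"],c["t"])
E
```

```text
2.9 [0.58834905 0.20891168 0.32469654] 9.051504446783007 [ 1.77435110e-02  1.21980949e-02 -1.11556665e-05]
[323.25166979 197.97626627] [309.70691629   0.         318.96438417] [[ 0.98758936  0.15704813 -0.00177261]
 [ 0.15066436 -0.94413713  0.2930961 ]
 [ 0.04435661 -0.28972566 -0.95608134]] [-0.61273527  0.0943732   0.33732282]
```

View pics/w1.png

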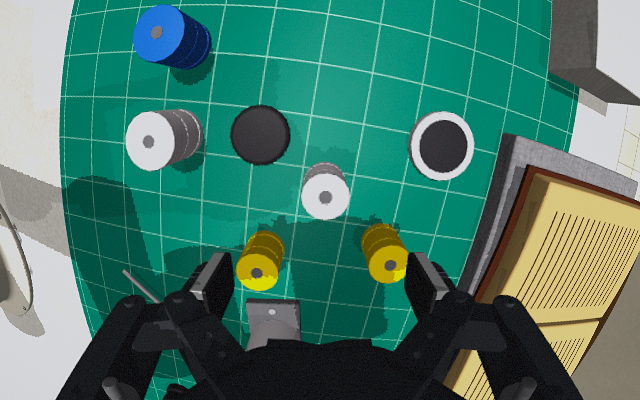

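The wrist view shows the white second post's top centre at (325,197), predicted at (323,198), so the estimate holds. The yellow look-alikes are clear of the finger path.

Call:
{"method": "step_arm", "body": {"deltas": [85,0.018,0.016,0.35,0,85,0.018,0.016,0.35,0,85,0.018,0.016,0.35,0,85,0.018,0.016,0.35,0]}}

```text
t: 3.35
ee_pos: [0.5909, 0.214, 0.2558]
orientation: [2.038, 2.39, 0.001]
contact_force: [0.4, -0.6, 0.2]
width: 0.0849
grasp_force: 0.0
```

```bash
python3 - <<'E'
from h import *
s=arm.get_state();R=cv2.Rodrigues(s["orientation"])[0];print(s["t"],s["ee_pos"],np.degrees(np.arctan2(R[1,1],R[0,1])),tool(s,(.591,.2128)))
E
```

```text
3.35 [0.59089996 0.21396448 0.25575546] 9.091387686540756 [-5.82827029e-03 -4.26093433e-04 -1.14880342e-07]
```

Call:
{"method": "step_arm", "body": {"deltas": [85,-0.005,0,0.15,0,85,-0.005,0,0.31,0,85,-0.005,0,0.31,0,38,-0.005,0,0.31,0,36,-0.005,0,0.31,0,36,-0.005,0,0.31,0,36,-0.005,0,0.31,0,36,-0.005,0,0.31,0,36,-0.005,0,0.31,0,36,-0.005,0,0.31,0,36,-0.005,0,0.31,0,36,-0.005,0,0.31,0], "grip_force": 60}}

```text
t: 4.55
ee_pos: [0.5913, 0.2141, 0.1947]
orientation: [2.036, 2.391, 0.003]
contact_force: [-2.2, -1.3, 15.1]
width: 0.0386
grasp_force: 58.4
```

Call:
{"method": "step_arm", "body": {"deltas": [36,0,0,-0.2,0,36,0,0,-0.4,0,36,0,0,-0.65,0,36,-0.3,0,-0.65,0,36,-0.6,0,-0.65,0,36,-0.9,0,-0.65,0,36,-0.9,0,-0.65,0,36,-0.9,0,-0.65,0]}}

```text
t: 5.35
ee_pos: [0.6199, 0.0324, 0.3236]
orientation: [2.04, 2.387, 0.0]
contact_force: [0.5, 1.1, -1.0]
width: 0.0386
grasp_force: 61.3
```

```bash
python3 - <<'E'
from h import *
s=arm.get_state();R=cv2.Rodrigues(s["orientation"])[0];print(s["t"],s["ee_pos"],s["width"],s["grasp_force"],np.degrees(np.arctan2(R[1,1],R[0,1])),tool(s,(.5906,-.1507)))
E
```

```text
5.35 [0.61986127 0.03241679 0.32357688] 0.03862755221469744 61.306188153102994 8.944766406395196 [-8.81701101e-01 -2.86883877e-01  5.26546645e-04]
```

Call:
{"method": "step_arm", "body": {"deltas": [36,-0.2,-0.06,0,0,36,-0.4,-0.12,0,0,36,-0.65,-0.2,0,0,36,-0.875,-0.286,0,0,36,-0.875,-0.286,0,0,36,-0.875,-0.286,0,0,36,-0.875,-0.286,0,0,36,-0.875,-0.286,0,0]}}

```text
t: 6.15
ee_pos: [0.591, -0.1443, 0.3229]
orientation: [-2.035, -2.393, -0.0]
contact_force: [0.3, 0.2, -1.5]
width: 0.0385
grasp_force: 61.2
```

```bash
python3 - <<'E'
from h import *
s=arm.get_state();R=cv2.Rodrigues(s["orientation"])[0];print(s["t"],s["ee_pos"],np.degrees(np.arctan2(R[1,1],R[0,1])),tool(s,(.5906,-.1507)))
c=arm.read_camera("wrist");cv2.imwrite("pics/w2.png",c["color"][:,:,::-1])
z=s["ee_pos"][2]-.1947
print("axis at bottom/top if under TCP",[proj(c,(*s["ee_pos"][:2],z+h),True) for h in(0,.054)],"stud tip,base,small top",[proj(c,X,True) for X in((.5906,-.1507,.046),(.5906,-.1507,.012),(.6044,-.2346,.056))])
E
```

```text
6.15 [ 0.59097403 -0.14429107  0.32286074] 9.250567830845606 [-3.13272542e-02 -6.99709280e-03 -6.00129832e-06]
axis at bottom/top if under TCP [array([320.31324085, 241.47683186]), array([320.65274712, 294.14843337])] stud tip,base,small top [array([318.35351364, 207.24994395]), array([318.46721954, 195.89546997]), array([318.5664636 , 298.50022625])]
```

View pics/w2.png

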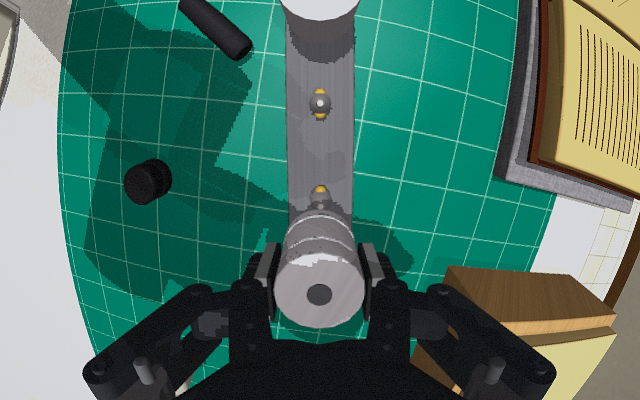

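The held post's top centre is at (319,294), as predicted for a centred grip. The target stud base at about (320,195) and stud 3's tip at (320,103) match the plan, so I can lower it.

Call:
{"method": "step_arm", "body": {"deltas": [36,-0.031,-0.002,0.15,0,36,-0.031,-0.002,0.3,0,36,-0.031,-0.002,0.36,0,36,-0.031,-0.002,0.39,0,36,-0.031,-0.002,0.42,0,36,-0.031,-0.002,0.45,0,36,-0.031,-0.002,0.47,0,36,-0.031,-0.002,0.47,0], "grip_force": 80}}

```text
t: 7.0
ee_pos: [0.5913, -0.1518, 0.2286]
orientation: [-2.037, -2.392, 0.0]
contact_force: [-0.2, -0.6, -2.2]
width: 0.0384
grasp_force: 80.5
```

```bash
python3 - <<'E'
from h import *
s=arm.get_state();print(s["t"],s["ee_pos"],s["contact_force"],s["width"],tool(s,(.5906,-.1507)))
E
```

```text
7.0 [ 0.59133754 -0.15181915  0.22862028] [-0.21816085 -0.63014154 -2.15683035] 0.03839454506566713 [ 6.11133959e-03 -2.75006587e-03  3.16064575e-07]
```

Call:
{"method": "step_arm", "body": {"deltas": [36,0.003,0,0.025,0,36,0.003,0,0.05,0,36,0.003,0,0.075,0,36,0.003,0,0.1,0,36,0.003,0,0.112,0,36,0.003,0,0.112,0]}}

```text
t: 7.6
ee_pos: [0.5915, -0.1508, 0.2068]
orientation: [2.037, 2.391, 0.002]
contact_force: [-0.1, 6.6, 7.5]
width: 0.0384
grasp_force: 81.4
```

Call:
{"method": "step_arm", "body": {"deltas": [36,0,0,0.008,0,36,0,0,0.012,0,36,0,0,0.012,0]}}

```text
t: 7.9
ee_pos: [0.5914, -0.1508, 0.2066]
orientation: [2.036, 2.39, 0.002]
contact_force: [-10.6, 9.8, 47.5]
width: 0.0383
grasp_force: 85.9
```

Call:
{"method": "step_arm", "body": {"deltas": [36,0,0,-0.006,0,60,0,0,-0.006,0,85,0,0,-0.006,0,85,0,0,-0.006,0,85,0,0,-0.006,0,85,0,0,-0.006,0,85,0,0,-0.15,0,85,0,0,-0.4,0,85,0.3,0,-0.65,0,85,0.6,0,-0.65,0,85,0.9,0,-0.65,0,85,0.9,0,-0.65,0]}}

```text
t: 9.1
ee_pos: [0.5619, 0.0284, 0.3345]
orientation: [2.037, 2.391, 0.001]
contact_force: [-0.0, 0.8, -0.2]
width: 0.0848
grasp_force: 0.0
```

```bash
python3 - <<'E'
from h import *
s=arm.get_state();print(s["t"],s["ee_pos"],s["contact_force"],s["width"],tool(s,(.4399,.2407)))
c=arm.read_camera("scene");cv2.imwrite("pics/s2.png",cv2.resize(c["color"][120:300,100:460,::-1],None,fx=2.2,fy=2.2,interpolation=cv2.INTER_CUBIC))
print(proj(c,(.5906,-.1507,.066)),proj(c,(.5906,-.1507,.083)))
E
```

```text
9.1 [0.56191225 0.02838557 0.33452501] [-0.00575709  0.83598665 -0.18672313] 0.08484138902431909 [ 1.14505548e+00 -4.33541208e-01 -3.31720296e-04]
[212.25908292 174.22823422] [211.06391993 166.24188984]
```

View pics/s2.png

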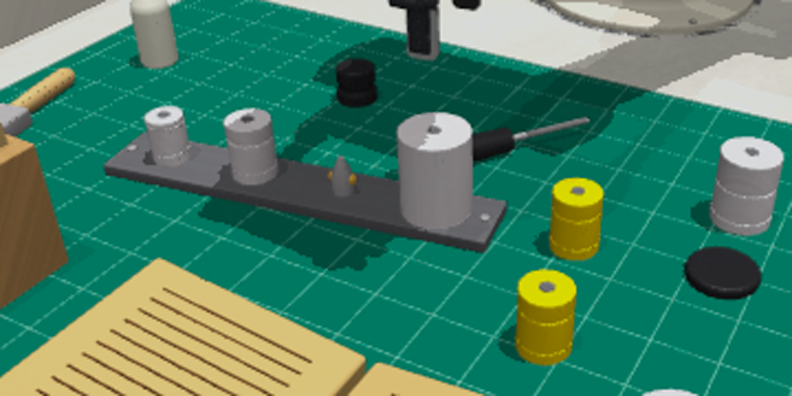

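The second post sits flush at its stud: its top dot at (248,118) in the crop matches the flush prediction. On to the third.

Call:
{"method": "step_arm", "body": {"deltas": [85,0.25,-0.1,0,0,85,0.5,-0.2,0,0,85,0.75,-0.3,0,0,85,1,-0.43,0,0,85,1,-0.43,0,0,85,1,-0.43,0,0,85,1,-0.43,0,0], "grip_force": 60}}

```text
t: 9.85
ee_pos: [0.446, 0.2103, 0.3339]
orientation: [2.036, 2.392, 0.0]
contact_force: [0.1, 0.1, 0.6]
width: 0.0846
grasp_force: 0.0
```

```bash
python3 - <<'E'
from h import *
s=arm.get_state();print(s["t"],s["ee_pos"],s["contact_force"],s["width"],tool(s,(.4399,.2407)))
c=arm.read_camera("wrist");q=proj(c,(.4399,.2407,.066),True);print(q)
im=c["color"];hsv=cv2.cvtColor(im,cv2.COLOR_RGB2HSV);x,y=q.astype(int)
m=((hsv[...,1]<40)&(hsv[...,2]>170)).astype(np.uint8)
n,l,st,ce=cv2.connectedComponentsWithStats(m)
for i in range(1,n):
    if st[i][4]>200 and np.hypot(*(ce[i]-q))<60: print(st[i],ce[i],onz(c,ce[i],.066,True))
cv2.imwrite("pics/w3.png",im[:,:,::-1])
E
```

```text
9.85 [0.44603435 0.21026315 0.33394775] [0.11340078 0.08767843 0.61338909] 0.08458084621602453 [ 1.55132019e-01 -5.90394686e-03 -2.53407574e-05]
[318.51288607 165.18416252]
[ 289  132   63   63 2912] [319.72767857 163.14251374] [0.44057251 0.24244481]
```

View pics/w3.png

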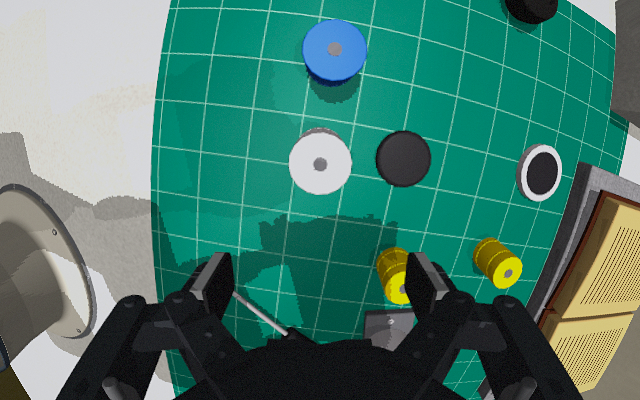

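The white third post's top is at (320,163), within 2 mm of the estimate. The flat black disc at (403,158) is low enough for the fingers to pass over.

Call:
{"method": "step_arm", "body": {"deltas": [85,0.157,0,0,0,85,0.157,0,0.15,0,85,0.157,0,0.35,0,85,0.157,0,0.55,0,85,0.157,0,0.645,0,85,0.157,0,0.645,0,85,0.157,0,0.645,0]}}

```text
t: 10.6
ee_pos: [0.4416, 0.2407, 0.2052]
orientation: [-2.038, -2.39, 0.0]
contact_force: [-0.0, 0.2, 0.7]
width: 0.0847
grasp_force: 0.0
```

Call:
{"method": "step_arm", "body": {"deltas": [45,0,0,0,0,45,0,0,0,0,45,0,0,0,0,45,0,0,0,0,45,0,0,0,0,45,0,0,0,0,45,0,0,0,0,45,0,0,0,0], "grip_force": 70}}

```text
t: 11.4
ee_pos: [0.4413, 0.2413, 0.2062]
orientation: [2.036, 2.391, 0.003]
contact_force: [-0.2, -2.5, 15.4]
width: 0.0485
grasp_force: 69.5
```

Call:
{"method": "step_arm", "body": {"deltas": [45,0,0,-0.2,0,45,0,0,-0.4,0,45,0,0,-0.65,0,45,-0.3,0.15,-0.65,0,45,-0.6,0.3,-0.65,0,45,-0.9,0.4,-0.65,0,45,-0.9,0.4,-0.65,0,45,-0.9,0.4,-0.65,0]}}

```text
t: 12.2
ee_pos: [0.5509, 0.0719, 0.3355]
orientation: [2.04, 2.385, 0.002]
contact_force: [0.3, 1.5, -3.3]
width: 0.0488
grasp_force: 74.4
```

```bash
python3 - <<'E'
from h import *
s=arm.get_state();print(s["t"],s["ee_pos"],s["width"],s["grasp_force"],tool(s,(.5768,-.0668)))
E
```

```text
12.2 [0.55092449 0.07191501 0.33552849] 0.04877079466645259 74.44115364924073 [-0.70524947  0.02017332  0.00106524]
```

Call:
{"method": "step_arm", "body": {"deltas": [45,-0.2,0.01,0,0,45,-0.4,0.01,0,0,45,-0.6,0.02,0,0,45,-0.7,0.02,0,0,45,-0.7,0.02,0,0,45,-0.7,0.02,0,0,45,-0.7,0.02,0,0]}}

```text
t: 12.9
ee_pos: [0.5744, -0.0604, 0.335]
orientation: [-2.036, -2.392, -0.0]
contact_force: [-0.4, 1.0, -2.1]
width: 0.0483
grasp_force: 74.4
```

```bash
python3 - <<'E'
from h import *
s=arm.get_state();print(s["t"],s["ee_pos"],s["width"],tool(s,(.5768,-.0668)))
c=arm.read_camera("wrist");cv2.imwrite("pics/w4.png",c["color"][:,:,::-1])
z=s["ee_pos"][2]-.2062
print(proj(c,(*s["ee_pos"][:2],z+.066),True),proj(c,(.5768,-.0668,.012),True),proj(c,(.5631,.0171,.088),True))
E
```

```text
12.9 [ 0.57443154 -0.06039012  0.33503717] 0.04834641430045042 [-3.35305668e-02  6.56547629e-03 -9.64611957e-06]
[320.8338574  294.92539894] [321.41052779 192.93648615] [322.07905257 103.83295914]
```

View pics/w4.png

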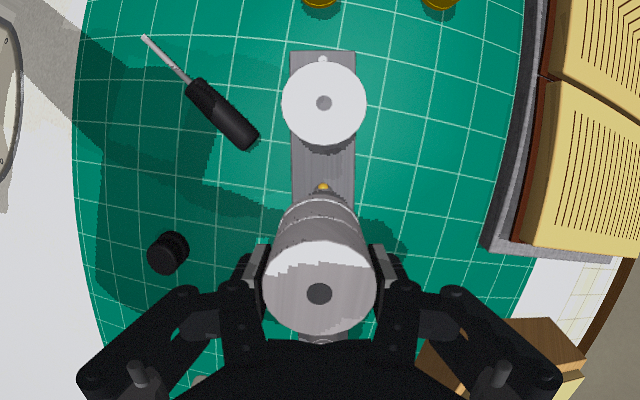

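The held post's top centre is at (319,294), the large post's dot at (323,103) and stud 3's ball at about (323,188). That leaves a small offset of +2 mm in tool y before lowering.

Call:
{"method": "step_arm", "body": {"deltas": [45,-0.029,0.01,0.15,0,45,-0.029,0.01,0.3,0,45,-0.029,0.01,0.36,0,45,-0.029,0.01,0.39,0,45,-0.029,0.01,0.42,0,45,-0.029,0.01,0.45,0,45,-0.029,0.01,0.47,0,45,-0.029,0.01,0.47,0], "grip_force": 80}}

```text
t: 13.75
ee_pos: [0.5776, -0.0667, 0.2408]
orientation: [-2.037, -2.392, 0.0]
contact_force: [-0.0, 0.6, -3.5]
width: 0.0483
grasp_force: 83.1
```

```bash
python3 - <<'E'
from h import *
s=arm.get_state();print(s["t"],s["ee_pos"],s["contact_force"],s["width"],tool(s,(.5768,-.0668)))
E
```

```text
13.75 [ 0.57761243 -0.06671184  0.24080556] [-1.37689405e-03  6.17864722e-01 -3.48137136e+00] 0.04831734583519566 [ 2.11426902e-04 -4.08052721e-03  2.20456747e-07]
```

Call:
{"method": "step_arm", "body": {"deltas": [45,0,0,0.025,0,45,0,0,0.05,0,45,0,0,0.075,0,45,0,0,0.1,0,45,0,0,0.113,0,45,0,0,0.118,0,45,0,0,0.12,0]}}

```text
t: 14.45
ee_pos: [0.5774, -0.0667, 0.2182]
orientation: [2.037, 2.391, 0.0]
contact_force: [-11.7, 1.3, 39.6]
width: 0.0483
grasp_force: 87.1
```

Firm at the flush height; release and retreat.

Call:
{"method": "step_arm", "body": {"deltas": [45,0,0,-0.007,0,65,0,0,-0.007,0,85,0,0,-0.007,0,85,0,0,-0.007,0,85,0,0,-0.007,0,85,0,0,-0.007,0,85,0,0,-0.15,0,85,0,0,-0.4,0,85,0,-0.2,-0.65,0,85,0,-0.5,-0.65,0,85,0,-0.5,-0.65,0,85,0,-0.5,-0.65,0]}}

```text
t: 15.65
ee_pos: [0.4765, -0.0828, 0.3477]
orientation: [-2.038, -2.391, 0.0]
contact_force: [-0.5, 0.3, -0.4]
width: 0.0852
grasp_force: 0.0
```

```bash
python3 - <<'E'
from h import *
s=arm.get_state();print(s["t"],s["ee_pos"],s["contact_force"],s["width"])
c=arm.read_camera("scene");cv2.imwrite("pics/s3.png",cv2.resize(c["color"][140:250,130:350,::-1],None,fx=3.5,fy=3.5,interpolation=cv2.INTER_CUBIC))
for X in((.6044,-.2346,.056),(.5906,-.1507,.066),(.5768,-.0668,.078),(.5768,-.0668,.095)):print((proj(c,X)-[130,140])*3.5)
E
```

```text
15.65 [ 0.47648158 -0.08275112  0.34766069] [-0.45647935  0.26874447 -0.41545757] 0.0852105426054752
[154.54184811 110.85742506]
[287.9067902  119.79881977]
[430.58643334 126.02610517]
[427.97607586  97.08799924]
```

View pics/s3.png

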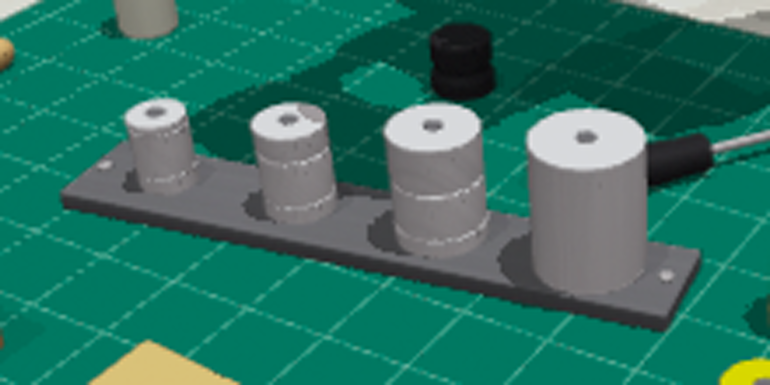

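All four posts stand flush in order of size. The top dots at (155,111), (289,119) and (433,125) match the flush predictions, so I'm handing in.

```bash
python3 -c "
from plant import arm
print(arm.close_job())"
```

```text
the job is handed in; nothing more can be done
None
```

I pressed both loose posts flush onto their studs, so the four now run in order of size along the rail with the smallest left clipped in place, and I handed the job in at about 16 s; no verdict came back.

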